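Slide the fixture to its station, dial its lock open and present the shackle

ROBOT

A 6-joint arm with a two-finger parallel gripper is mounted at the origin on a cart in front of the work surface, level with it; the furniture and walls round the work are solid. World frame = base frame: x ahead of the robot, y to its left, z up, the work surface at z = 0. Lengths are in m, angles in rad, forces in N, time in s.
With the tool pointing down it reaches from about 0.35 to 0.875 m from the base axis. Payload 4.2 kg.
Tool frame: the origin (TCP) lies on the centre line of the jaws, within the pads' length; the fingertips stand 14 mm ahead of it and the grasp point (between the pads) lies 5 mm behind it; z points along the fingers, y is the line along which they close (so a half turn about z gives the same grasp; the last joint's range is limited). The gripper opens to 85 mm and grips with 20 to 120 N. Pads are 22 mm wide; open, the fingers measure 114 mm over their backs; the gripper's body (76 mm by 85 mm) begins 54 mm behind the grasp point. The pads swing forward as they close: fully open they stand 13 mm farther back than shut.
Start: joints at [-1.041, 0.385, 0.008, 0, -1.194, -0.259], TCP at [0.167, -0.602, 0.245] pointing down, gripper open.
Joint ranges: [-3.14, 3.14], [-1.21, 2.06], [-1.07, 1.41], [-3.16, 2.05], [-2.99, -0.16], [-3.1, 3.1]. Speed limits (rad/s): [2.79, 2.79, 3.14, 3.14, 3.14, 3.14].

INTERFACE

Orientations are given as a unit quaternion [w, x, y, z].
In Python, from station import get_obs, snapshot, close_job gives the robot as it stands. The module is installed in compiled form; this text tells all that it offers.
- The arm moves only by the tool jog_arm, called by a JSON object that holds its "name" and its "arguments". Schema: {"type":"object","properties":{"moves":{"type":"array","items":{"type":"object","properties":{"sx":{"type":"number"},"sy":{"type":"number"},"sz":{"type":"number"},"ax":{"type":"number"},"ay":{"type":"number"},"az":{"type":"number"},"jaw":{"type":"number"}},"additionalProperties":false,"required":["jaw"]},"minItems":1,"maxItems":8},"only":{"type":"string"},"quiet":{"type":"boolean"},"lines":{"type":"string"}},"required":["moves"],"additionalProperties":false}. moves is a list of rows, 1 to 8 of them, each an object with the fields sx, sy, sz (the shift in m), ax, ay, az (a rotation vector in rad), jaw (the finger opening in m); a field left out counts as zero (the opening has to be given); each row shifts and turns the commanded pose from where the row before left it, along the tool's axes as they then stand; what a row does not reach is not made up. A row lasts 1/8 s, in which the tool goes at most 0.0625 m and 0.188 rad, less where a joint would pass 70% of its speed; a pose out of reach is approached as far as the arm can. The fingers move at their own pace and stop on an object; the grip force is fixed at half the most. Time passes only in rows, so rows that do not move let the fingers close. The tool returns the time, the measured TCP pose, the force, the opening and the grip force at its end. only (a regular expression) keeps the lines of the reply that match it, lines (a string "A,B") keeps lines A to B, and quiet returns only ok. Input that does not fit is refused with a message, and nothing moves.
- get_obs(): the state, without advancing time (a new reading comes with each control period).
- snapshot(name): name is "scene" or "top" or "wrist"; returns a dict with "pixels" (480x640x3 uint8, red, green, blue), "fx", "fy", "cx", "cy" (pixels), "cam_to_world" (4x4, takes a point from camera to world coordinates). Camera axes: x right, y down, z forward; pixel columns grow to the right and rows downward; lengths in m; the calibration is good to about 2 mm. The wrist camera is an equidistant fisheye: a pixel r from the principal point sees the ray r / f radians off the axis. A picture is of the moment at which its call begins. There is no depth.
- close_job(): hands the job in; it is judged then, once.
The state is a dict: "time": time; "joint_positions": joint angles; "joint_vel": joint speeds; "tau": joint torques, N m; "tcp_pos": TCP position; "eef_rot": TCP orientation; "contact_force": force on the tool from outside, world axes, zero at the start; "moment": the same for the moment, N m; "gripper_width": finger opening in m; "grip_force": force on a finger pad.
Only numpy, scipy, OpenCV 4.12 (cv2) and the standard library are available. Lean on these libraries where they do the work, as an engineer would, in place of code of your own. Each camera call takes 0.05 s, during which the arm holds its last target. There are 200 camera calls.

TASK

Slide the fixture carrier along its rail, away to the robot's right, until it clicks into the station detent. Then turn the lock's dial clockwise, past its first click, until it drops into the second click with its white pointer at the shackle, and pull the steel shackle straight up out of the lock. Finish while still holding the shackle in the gripper, upright and at least 10 cm higher than it was seated, with the carrier still in its station, the dial still in its open notch and the other things on the table left alone.

Things in the scene. Friction and masses are not known exactly. Their poses are not given: they have to be found in the camera images.
- rail: fixed slide rail lying on the table, 215 mm (x) by 550 mm (y), its dark base plate 10 mm thick and its aluminium tracks 23 mm high; origin on the table under the tracks' middle; the carrier slides along its y axis; it may stand turned up to 0.2 rad
- carrier (a joint): slide of the carrier, an aluminium plate 160 x 325 x 12 mm, in m: 0 near the rail's left end (stop at -0.012), growing along the rail's -y (robot's right). Starts at 0. Station detent at 0.150: a spring ball in the steel block with a green line, on the robot's side, sits between two bumps of the plate; play 1 mm, 8 N to push in, end stop 0.156. Else 2.5 N friction; it stays where left
- carrier_grip (a point): point in the middle of the red upright push plate at the left end of the carrier, 12 mm below the plate's top edge; the plate is 50 mm (x) by 10 mm (y), its top 86 mm above the table and its foot 36 mm; pinch it across y or push it. Axes as the rail's
- dial (a joint): lock dial, rad, growing clockwise seen from above; 0 = open notch. Starts at -1.45 to -1.05, end stop 0.17. Three brass bumps pass a spring ball: crest at -0.79, first click (false notch, locked) at -0.52, crest at -0.26, second click (open notch) at 0, play 0.07 either way. About 0.2 N m over a crest. Within 0.14 of 0 the gap in the steel disc stands over the shackle's foot and lets it rise
- dial_grip (a point): point on the dial's axis at gripping height. The black grip bar is 14 mm wide, 46 long, 30 high, its top 9 mm above this point; the steel disc below it (84 mm diameter) has its top 27 mm below this point. Turns with the dial: y lies along the bar, the -y end has the white pointer line and looks to the gap in the disc; at 0 its axes are the rail's
- shackle: loose U of 10 mm round steel bar, 55 mm wide, 104 high, 0.15 kg, upright in the lock; origin midway between the legs' lower ends, z up, legs at x = -22.5 and +22.5 mm, 24 mm deep in square sockets 2 mm wider: lift straight up. A brass foot on the -x leg reaches 42 mm along +y under the dial's disc. A fixed strap runs through the U 65 mm below the bow without hindering it
- shackle_grip (a point): middle of the shackle's level bow (bar along x, 10 mm thick, 24 mm of it straight), 99 mm above the shackle's origin; pinch it across y from above, 25 mm and more free all round
- lock_seat (a point): point on the carrier where the shackle's origin lies when seated, 42 mm above the table, 75 mm from the dial's axis along -y; axes as the rail's
- grinding_disc: brown grinding disc, 115 mm across, 6 mm thick; bystander
- paint_marker: paint marker with a red cap, 136 mm long, 18 mm thick; bystander
- hex_bolt: steel hex bolt lying down, 71 mm long; bystander
- hex_nut: steel hex nut, 28 mm across, 13 mm high; bystander
Mind the look-alikes: they are no part of the job. Of the things that look like the shackle, the largest one is meant.

How it is judged:
On the way, in this order (a step that is already met when the one before it is completed fails the run):
1. the carrier sits in its station detent while the shackle is still locked (value of joint carrier between 0.146 and 0.154 m and value of joint dial below -0.4 rad and z of shackle in the frame of lock_seat below 0.012 m), for 0.2 s.
2. the dial has been turned into the open notch, the shackle still in its sockets (value of joint dial between -0.14 and 0.14 rad and value of joint carrier above 0.144 m and z of shackle in the frame of lock_seat below 0.012 m), for 0.2 s.
At the end, for the whole second after the job is handed in: the gripper holds the shackle still and upright (within 0.4 rad), at least 95 mm above its seat and touching nothing of the fixture; the carrier is within 4 mm of its station and the dial within 0.14 rad of its open notch (z of shackle in the frame of lock_seat above 0.095 m and angle between shackle's own z axis and vertical below 0.4 rad and linear speed of shackle below 0.05 m/s and contact force between shackle and the fingers above 1 N and contact force between shackle and rail below 0.1 N and value of joint carrier between 0.146 and 0.154 m and value of joint dial between -0.14 and 0.14 rad); the arm keeps its last pose, push and grip.
It fails at once if the shackle is forced up out of the locked lock (z of shackle in the frame of lock_seat above 0.02 m and (value of joint dial below -0.3 rad or value of joint carrier below 0.14 m)).
It fails at once if a bystander is moved (distance of any of grinding_disc, paint_marker, hex_bolt, hex_nut from where it was at the start of the episode above 0.03 m).
It also fails if it takes over 59 s, if anything falls off the work surface, if the arm or the gripper's body presses on something with over 40 N, if the wrist force passes 120 N, or if a joint passes its speed limit or range.

## Working session

There is one attempt and no reset: what is moved stays moved. The work goes in short steps, Python scripts to look and compute and a tool call to move; the robot and the scene stay as the last step left them, time stands still between calls to the robot, and variables do not carry over. Pictures are saved under pics/ and viewed, at most 10 in all, crops included, and the job is handed in when it is done.

```bash
mkdir -p pics; python3 - <<'E'
from station import *
import cv2,numpy as np
for n in("scene","top"):
    s=snapshot(n); cv2.imwrite(f"pics/{n}0.png",s["pixels"][:,:,::-1]); print(n,s["fx"],s["fy"],s["cx"],s["cy"],np.round(s["cam_to_world"],4).tolist())
o=get_obs();print(o)
E
```

```text
scene 620.3052115030716 620.3052115030716 325.9666465265163 235.61798130427962 [[-0.762, -0.2839, 0.582, -0.1587], [-0.6475, 0.34, -0.682, 0.8032], [-0.0043, -0.8965, -0.4429, 0.5897], [0.0, 0.0, 0.0, 1.0]]
top 537.3361862056429 537.3361862056429 314.6356572946595 238.87845610997655 [[-0.0218, -0.9825, 0.185, 0.2824], [-0.9998, 0.0206, -0.0085, 0.0845], [0.0046, -0.1852, -0.9827, 1.1437], [0.0, 0.0, 0.0, 1.0]]
{'time': 0.1, 'joint_positions': array([-1.04143742e+00,  3.85509619e-01,  6.76645382e-03, -4.33571773e-04,
       -1.19400742e+00, -2.58603830e-01]), 'joint_vel': array([ 0.00167384, -0.00153671,  0.00351781,  0.00140769,  0.00037129,
       -0.00206608]), 'tau': array([-1.02170456e-03, -3.93320382e+01,  1.88927865e+01,  4.19800133e+00,
       -2.63350994e-03,  7.76511740e-06]), 'tcp_pos': array([ 0.16705071, -0.60175095,  0.24431462]), 'eef_rot': array([-1.89024529e-04, -1.34885109e-01,  9.90860743e-01,  9.79617237e-04]), 'contact_force': array([-0.71570137, -0.47898726,  0.49097977]), 'moment': array([ 0.00126188, -0.05359769,  0.00877564]), 'grip_force': 0.0, 'gripper_width': 0.08559173334735307}
```

View pics/scene0.png

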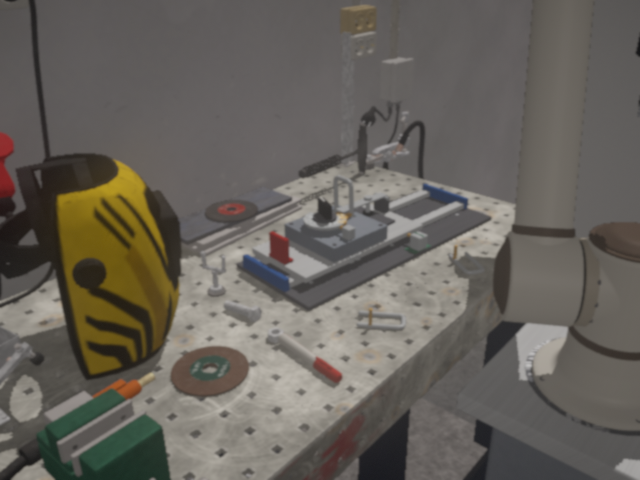

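View pics/top0.png

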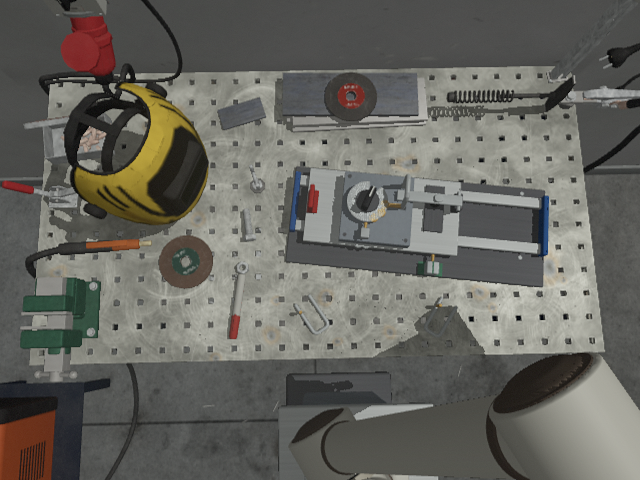

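The top view shows the rail at about px (287–549, 168–287), red push plate at (313,198), dial at (368,200), and shackle near (395,190). I'll enlarge it.

```bash
cat > h.py <<'E'
from station import *
import cv2,numpy as np
def px2w(s,u,v,z):
    T=np.array(s["cam_to_world"]); d=T[:3,:3]@[(u-s["cx"])/s["fx"],(v-s["cy"])/s["fy"],1]
    return T[:3,3]+d*(z-T[2,3])/d[2]
def w2px(s,p):
    T=np.array(s["cam_to_world"]); c=T[:3,:3].T@(np.asarray(p)-T[:3,3])
    return np.array([s["fx"]*c[0]/c[2]+s["cx"],s["fy"]*c[1]/c[2]+s["cy"]])
def crop(s,n,x0,y0,w,h,k):
    cv2.imwrite(f"pics/{n}.png",cv2.resize(s["pixels"][y0:y0+h,x0:x0+w,::-1],None,fx=k,fy=k,interpolation=cv2.INTER_CUBIC))
E
python3 - <<'E'
from h import *
s=snapshot("top")
a=cv2.resize(s["pixels"][160:290,280:440,::-1],None,fx=5,fy=5,interpolation=cv2.INTER_CUBIC)[:600]
cv2.imwrite("pics/top1.png",a)
# rail ends: blue blocks, red plate
hsv=cv2.cvtColor(s["pixels"],cv2.COLOR_RGB2HSV)
for nm,lo,hi in(("blue",(105,120,50),(125,255,255)),("red",(0,150,80),(8,255,255))):
    m=cv2.inRange(hsv,lo,hi); m[:150]=0;m[300:]=0
    n,l,st,c=cv2.connectedComponentsWithStats(m)
    for i in range(1,n):
        if st[i,4]>30: print(nm,st[i],c[i])
E
```

```text
blue [290 172  11  59 246] [294.66666667 200.34146341]
blue [538 196  11  61 466] [543.70815451 225.63733906]
red [  2 181  21  11 117] [ 12.15384615 185.4017094 ]
red [ 23 185  11   9  53] [ 27.73584906 188.90566038]
red [308 185  11  28 186] [313.13978495 198.94086022]
```

View pics/top1.png

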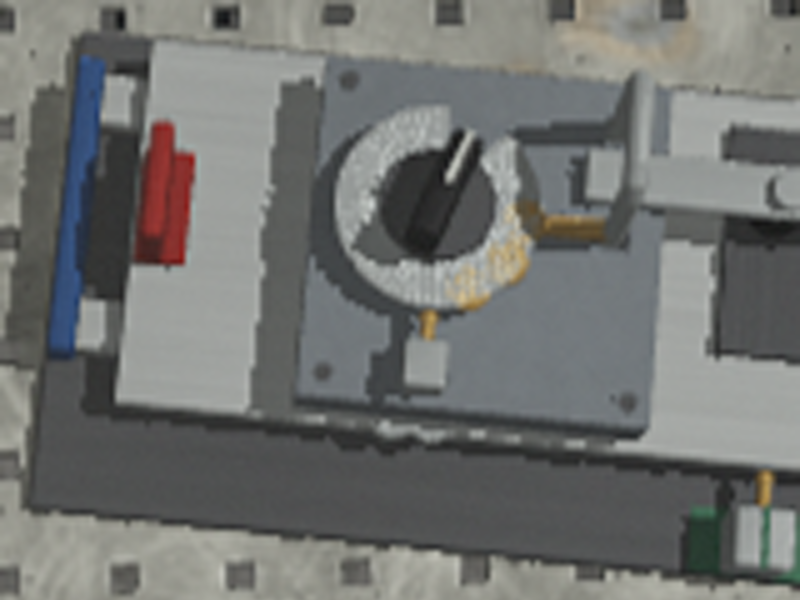

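The crop (5×, origin 280,160) shows the red plate top centred at about (157,193), disc centre at (437,206), bar pointer upper right with its ends at about (467,133) and (423,250), and the bow from (642,75) to (617,240). The detent block is at (765,535). Next I convert these to world positions.

```bash
python3 - <<'E'
from h import *
s=snapshot("top")
P=lambda u,v,z:px2w(s,280+u/5,160+v/5,z)
f=lambda n,p:print(n,np.round(p,4))
a=P(30,505,.01);b=P(690,572,.01);f("base edge",a);f("b",b);d=b-a;print("yaw",np.arctan2(d[0],-d[1]))
a=P(118,403,.035);b=P(152,42,.035);print("carrier left edge len",np.linalg.norm(a-b),"yaw",np.arctan2(-(b-a)[1],(b-a)[0]),(a+b)/2)
a=P(160,123,.086);b=P(143,262,.086);f("red",(a+b)/2);print(np.linalg.norm(a-b))
a=P(645,72,.146);b=P(625,205,.146);f("bow a",a);f("bow b",b);print(np.linalg.norm(a-b))
for z in(.06,.07,.08):f("disc",P(437,206,z))
for z in(.1,.11):f("bar",P(447,190,z));
d=P(467,133,.105)-P(423,250,.105);print("bar",np.linalg.norm(d),np.arctan2(d[0],-d[1]))
E
```

```text
base edge [0.4492 0.1367 0.01  ]
b [ 0.4146 -0.143   0.01  ]
yaw -0.12319987584713125
carrier left edge len 0.15870630850713138 yaw 0.11035208427603037 [0.56683731 0.08940436 0.035     ]
red [0.5653 0.0823 0.086 ]
0.05871060764542071
bow a [ 0.5934 -0.1094  0.146 ]
bow b [ 0.5405 -0.0989  0.146 ]
0.05391340813170526
disc [ 0.5639 -0.0364  0.06  ]
disc [ 0.5613 -0.0353  0.07  ]
disc [ 0.5587 -0.0341  0.08  ]
bar [ 0.5601 -0.0362  0.1   ]
bar [ 0.5574 -0.035   0.11  ]
bar 0.051667757888187296 1.1831969122450046
```

{"name": "jog_arm", "arguments": {"moves": [{"sx": -0.035, "sy": 0.035, "jaw": 0.085}, {"sx": -0.035, "sy": 0.035, "jaw": 0.085}, {"sx": -0.035, "sy": 0.035, "jaw": 0.085}, {"sx": -0.035, "sy": 0.035, "jaw": 0.085}, {"sx": -0.035, "sy": 0.035, "jaw": 0.085}, {"sx": -0.035, "sy": 0.035, "jaw": 0.085}, {"sx": -0.035, "sy": 0.035, "jaw": 0.085}, {"sx": -0.035, "sy": 0.035, "jaw": 0.085}]}}

```text
time: 1.2
tcp_pos: [0.3626, -0.256, 0.2454]
eef_rot: [0.0, -0.135, 0.991, -0.0]
contact_force: [0.5, -0.2, -0.1]
gripper_width: 0.0844
grip_force: 0.0
```

{"name": "jog_arm", "arguments": {"moves": [{"sx": -0.035, "sy": 0.035, "jaw": 0.05}, {"sx": -0.035, "sy": 0.035, "jaw": 0.05}, {"sx": -0.035, "sy": 0.035, "jaw": 0.05}, {"sx": -0.035, "sy": 0.035, "jaw": 0.05}, {"az": 0.13, "jaw": 0.05}, {"az": 0.13, "jaw": 0.05}, {"az": 0.13, "jaw": 0.05}, {"jaw": 0.05}]}}

```text
time: 2.2
tcp_pos: [0.4594, -0.0851, 0.2452]
eef_rot: [-0.0, 0.059, 0.998, 0.0]
contact_force: [0.1, -0.4, -0.2]
gripper_width: 0.0499
grip_force: 0.0
```

```bash
python3 - <<'E'
from h import *
s=snapshot("wrist");cv2.imwrite("pics/w1.png",s["pixels"][:,:,::-1]);print(s["fx"],s["cx"],s["cy"],np.round(s["cam_to_world"],3).tolist());print(get_obs()["joint_positions"])
E
```

```text
371.64829954431775 319.9518666343205 236.4365373043196 [[0.118, 0.949, 0.293, 0.384], [0.993, -0.113, -0.035, -0.076], [0.0, 0.295, -0.956, 0.373], [0.0, 0.0, 0.0, 1.0]]
[ 1.65762105e-01  1.13606550e-01 -3.61405701e-01 -7.05737544e-05
 -1.09598248e+00 -1.85350157e+00]
```

View pics/w1.png

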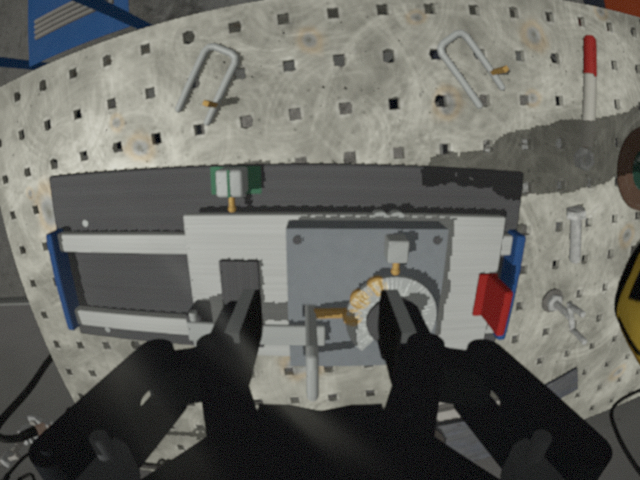

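The wrist view shows the red plate at about (492,303), bow at (311–315, 310–398), detent block at (231,183), and carrier near-right corner at about (505,213). I'll check these against the top-camera estimates.

```bash
cat >> h.py <<'E'
def fish(s,p):
    T=np.array(s["cam_to_world"]); c=T[:3,:3].T@(np.asarray(p)-T[:3,3])
    t=np.arctan2(np.hypot(c[0],c[1]),c[2]);n=np.hypot(c[0],c[1])
    return np.array([s["cx"]+s["fx"]*t*c[0]/n,s["cy"]+s["fy"]*t*c[1]/n])
def fishinv(s,u,v,z):
    T=np.array(s["cam_to_world"]);a=(u-s["cx"])/s["fx"];b=(v-s["cy"])/s["fy"];t=np.hypot(a,b)
    d=T[:3,:3]@[np.sin(t)*a/t,np.sin(t)*b/t,np.cos(t)]
    return T[:3,3]+d*(z-T[2,3])/d[2]
E
python3 - <<'E'
from h import *
s=snapshot("wrist")
a=fishinv(s,55,177,.01);b=fishinv(s,520,172,.01);print("base",a,b,np.arctan2((b-a)[0],(b-a)[1]),np.linalg.norm(a-b))
a=fishinv(s,189,214,.035);b=fishinv(s,505,213,.035);print("carr",a,b,np.arctan2((b-a)[0],(b-a)[1]),np.linalg.norm(a-b))
th=-.12;X=np.array([np.cos(th),np.sin(th),0]);Y=np.array([-np.sin(th),np.cos(th),0])
c=np.array([.5653,.0823,0])
for z in(.086,.036):
  for i in(-25,25):
    for j in(-5,5): print(z,i,j,np.round(fish(s,c+X*i/1e3+Y*j/1e3+[0,0,z])))
print("bow",fishinv(s,313,312,.146),fishinv(s,313,396,.146))
x0,y0=460,250
crop(s,"w1c",300,200,230,150,3.4)
E
```

```text
base [ 0.3854721  -0.39131648  0.01      ] [0.44803782 0.13428388 0.01      ] 0.1184791693344663 0.5293110695303239
carr [ 0.44975611 -0.21233303  0.035     ] [0.48473065 0.10183833 0.035     ] 0.11086667072359618 0.3161120984864726
0.086 -25 -5 [506. 286.]
0.086 -25 5 [515. 285.]
0.086 25 -5 [496. 332.]
0.086 25 5 [505. 331.]
0.036 -25 -5 [486. 266.]
0.036 -25 5 [494. 266.]
0.036 25 -5 [478. 309.]
0.036 25 5 [486. 308.]
bow [ 0.50716845 -0.09543151  0.146     ] [ 0.5843056  -0.10524138  0.146     ]
```

View pics/w1c.png

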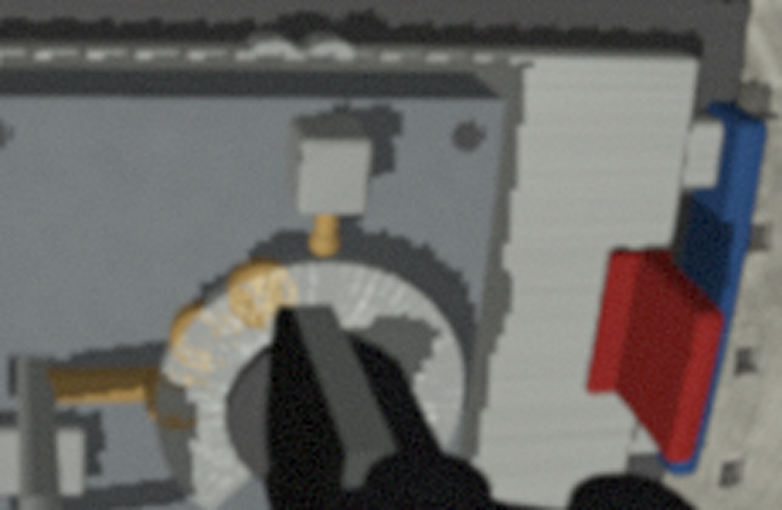

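{"name": "jog_arm", "arguments": {"moves": [{"sx": -0.022, "sy": 0.045, "jaw": 0.05}, {"sx": -0.022, "sy": 0.045, "jaw": 0.05}, {"sx": -0.022, "sy": 0.045, "jaw": 0.05}, {"sx": -0.022, "sy": 0.045, "jaw": 0.05}, {"sz": 0.04, "jaw": 0.05}, {"sz": 0.04, "jaw": 0.05}, {"sz": 0.03, "jaw": 0.05}, {"jaw": 0.05}]}}

```text
time: 3.3
tcp_pos: [0.5668, 0.0825, 0.1329]
eef_rot: [-0.003, 0.059, 0.998, -0.001]
contact_force: [-0.2, -0.6, 0.7]
gripper_width: 0.0498
grip_force: 0.0
```

{"name": "jog_arm", "arguments": {"moves": [{"sz": 0.03, "jaw": 0.05}, {"sz": 0.02, "jaw": 0.05}, {"sz": 0.015, "jaw": 0.05}, {"jaw": 0.0}, {"jaw": 0}, {"jaw": 0}, {"jaw": 0}, {"jaw": 0}]}}

```text
time: 4.3
tcp_pos: [0.5692, 0.0833, 0.0717]
eef_rot: [0.001, 0.059, 0.998, 0.0]
contact_force: [-0.7, -1.2, 5.8]
gripper_width: 0.009
grip_force: 60.5
```

```bash
python3 - <<'E'
from h import *
s=snapshot("scene");crop(s,"s1",230,170,180,130,4)
E
```

```text
(no output)
```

View pics/s1.png

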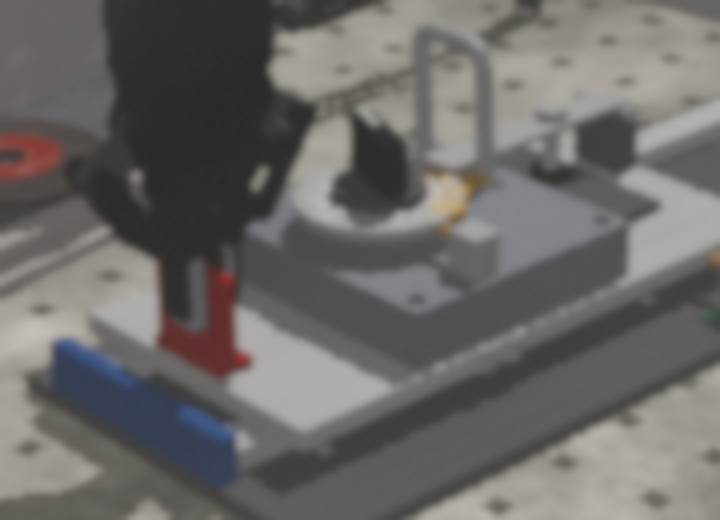

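The picture shows the fingers pinching the red plate. I'll slide the carrier next.

{"name": "jog_arm", "arguments": {"moves": [{"sy": -0.02, "jaw": 0}, {"sy": -0.02, "jaw": 0}, {"sy": -0.02, "jaw": 0}, {"sy": -0.02, "jaw": 0}, {"sy": -0.02, "jaw": 0}, {"sy": -0.02, "jaw": 0}, {"sy": -0.02, "jaw": 0}, {"jaw": 0}]}}

```text
time: 5.35
tcp_pos: [0.5519, -0.0575, 0.0716]
eef_rot: [0.001, 0.06, 0.998, -0.001]
contact_force: [-1.2, -5.9, 5.9]
gripper_width: 0.0092
grip_force: 60.9
```

{"name": "jog_arm", "arguments": {"moves": [{"sy": -0.003, "jaw": 0}, {"sy": -0.003, "jaw": 0}, {"sy": -0.002, "jaw": 0}, {"jaw": 0}, {"jaw": 0}]}}

```text
time: 5.98
tcp_pos: [0.5511, -0.064, 0.0716]
eef_rot: [0.001, 0.059, 0.998, -0.0]
contact_force: [-1.8, -0.9, 7.3]
gripper_width: 0.0089
grip_force: 61.1
```

{"name": "jog_arm", "arguments": {"moves": [{"sy": -0.001, "jaw": 0}, {"sy": -0.001, "jaw": 0}, {"jaw": 0}, {"jaw": 0}]}}

```text
time: 6.48
tcp_pos: [0.551, -0.0654, 0.0716]
eef_rot: [0.001, 0.059, 0.998, 0.0]
contact_force: [-1.9, 2.2, 7.2]
gripper_width: 0.0093
grip_force: 61.1
```

```bash
python3 - <<'E'
from h import *
s=snapshot("scene");crop(s,"s2",330,190,140,100,5.6)
E
```

```text
(no output)
```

View pics/s2.png

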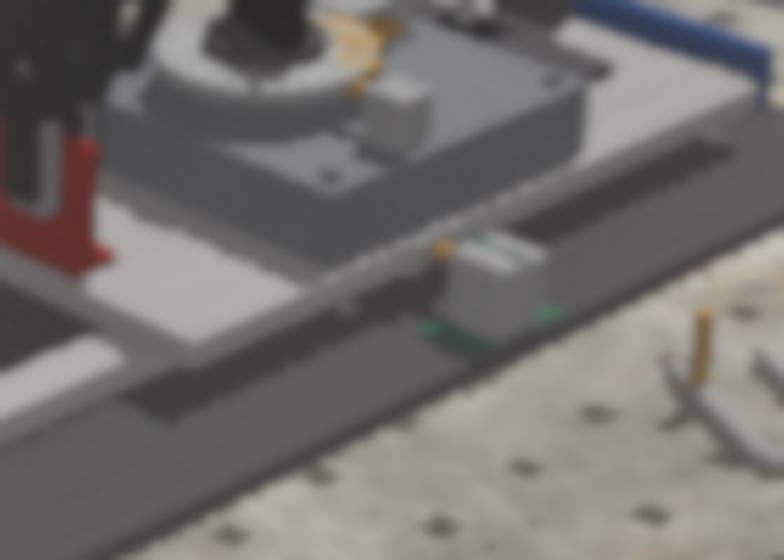

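The ball now sits between the plate's bumps at the green-line block. I'll release, lift and look.

{"name": "jog_arm", "arguments": {"moves": [{"jaw": 0.05}, {"jaw": 0.05}, {"jaw": 0.05}, {"sz": -0.03, "jaw": 0.05}, {"sz": -0.05, "jaw": 0.05}, {"sz": -0.05, "jaw": 0.085}, {"sx": 0.05, "sy": -0.03, "sz": -0.05, "jaw": 0.085}, {"sx": 0.05, "sy": -0.03, "jaw": 0.085}]}}

```text
time: 7.52
tcp_pos: [0.4553, -0.1093, 0.2441]
eef_rot: [0.004, 0.059, 0.998, 0.0]
contact_force: [0.5, 0.2, 0.2]
gripper_width: 0.0849
grip_force: 0.0
```

{"name": "jog_arm", "arguments": {"moves": [{"sx": 0.05, "sy": -0.05, "jaw": 0.085}, {"sy": -0.02, "jaw": 0.085}, {"jaw": 0.085}, {"jaw": 0.085}]}}

```text
time: 8.02
tcp_pos: [0.4027, -0.1673, 0.2409]
eef_rot: [-0.0, 0.06, 0.998, 0.0]
contact_force: [0.3, -0.5, 0.1]
gripper_width: 0.0847
grip_force: 0.0
```

```bash
python3 - <<'E'
from h import *
s=snapshot("wrist");crop(s,"w2",180,150,265,200,3)
import pickle;pickle.dump(s,open("w2.pkl","wb"))
t=snapshot("top");pickle.dump(t,open("t2.pkl","wb"))
E
```

```text
(no output)
```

View pics/w2.png

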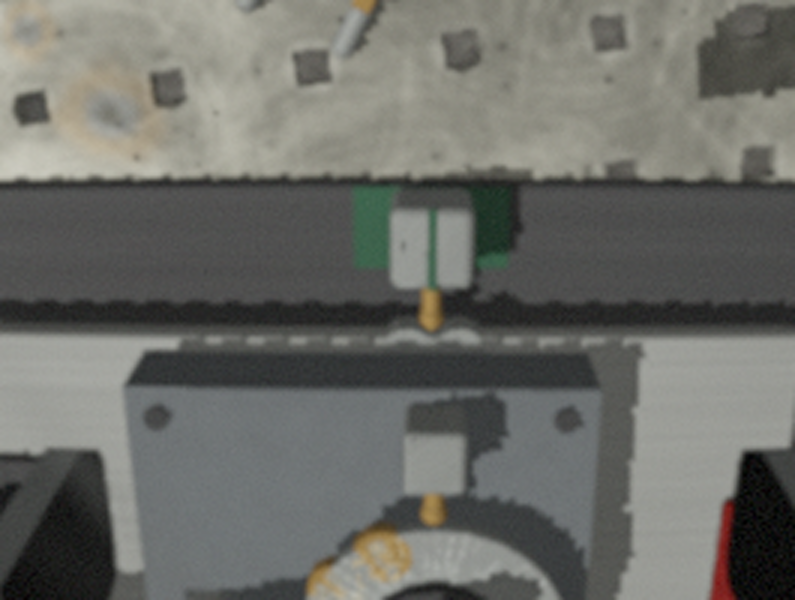

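The detent ball sits between the two bumps at crop (432,330), so the carrier is in station. Next is the dial and shackle: one composite picture of the wrist and top crops.

```bash
python3 - <<'E'
from h import *
import pickle
s=pickle.load(open("w2.pkl","rb"));t=pickle.load(open("t2.pkl","rb"))
R=lambda a:cv2.resize(a,None,fx=5,fy=5,interpolation=cv2.INTER_CUBIC)
a=cv2.resize(s["pixels"][310:460,220:420,::-1],(400,300),interpolation=cv2.INTER_CUBIC)
a=cv2.resize(s["pixels"][310:430,260:390,::-1],None,fx=4,fy=4,interpolation=cv2.INTER_CUBIC)[:480]
b=cv2.resize(t["pixels"][160:280,425:495,::-1],None,fx=4,fy=4,interpolation=cv2.INTER_CUBIC)
c=np.hstack([a,b]);print(c.shape);cv2.imwrite("pics/c3.png",c)
E
```

```text
(480, 800, 3)
```

View pics/c3.png

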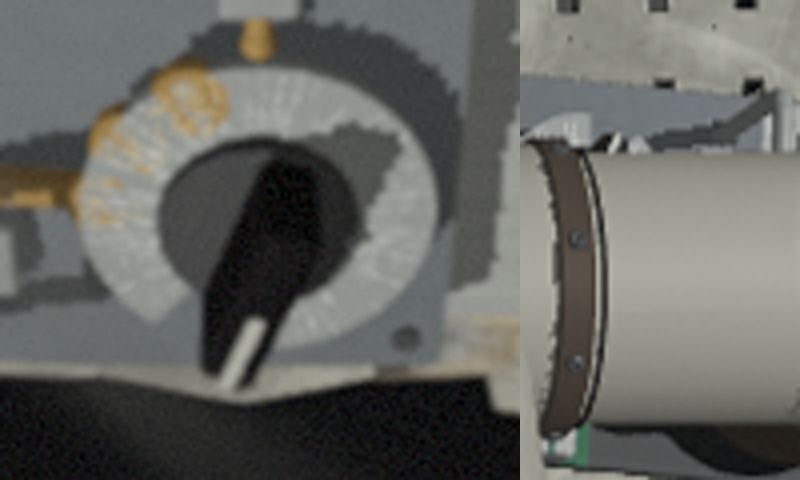

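Left crop (4×, origin 260,310): disc left/right edges at u=80 and 438, top at 68, bottom at about 345. The bar runs from about (293,160) to the pointer end at about (232,385). The arm blocks the top view.

```bash
python3 - <<'E'
from h import *
import pickle
from scipy.optimize import least_squares
s=pickle.load(open("w2.pkl","rb"));q=lambda u,v:(260+u/4,310+v/4)
for z in(.05,.06,.065,.07,.08):
    l,r,t,b=[fishinv(s,*q(*p),z) for p in((80,200),(438,205),(265,68),(290,347))]
    print(z,"diam",np.linalg.norm(l-r),"tb",np.linalg.norm(t-b),"c",(l+r)/2,(t+b)/2)
E1=np.array([np.cos(-.118),np.sin(-.118)])
for z in(.095,.1,.105):
    a=fishinv(s,*q(318,185),z);b=fishinv(s,*q(252,385),z);d=(b-a)
    w=fishinv(s,*q(262,320),z),fishinv(s,*q(228,388),z)
    e=w[1]-w[0]
    print(z,"edge",a,b,np.arctan2(d[0],-d[1])+.118,"pointer",w[0],w[1],np.arctan2(e[0],-e[1])+.118)
t=snapshot("top")
for z in(.06,.065,.07):
    print("top first disc shifted",px2w(t,280+437/5,160+206/5,z)[:2]+.15*np.array([-.118,-.993]))
E
```

```text
0.05 diam 0.09396451842631445 tb 0.093585741485716 c [ 0.56081665 -0.18091943  0.05      ] [ 0.56553874 -0.17647636  0.05      ]
0.06 diam 0.09101313309544504 tb 0.0906462533765307 c [ 0.55347854 -0.1802026   0.06      ] [ 0.55805232 -0.17589909  0.06      ]
0.065 diam 0.08953744043001033 tb 0.08917650932193796 c [ 0.54980948 -0.17984419  0.065     ] [ 0.5543091  -0.17561045  0.065     ]
0.07 diam 0.08806174776457566 tb 0.08770676526734533 c [ 0.54614043 -0.17948577  0.07      ] [ 0.55056589 -0.17532182  0.07      ]
0.08 diam 0.08511036243370625 tb 0.08476727715815995 c [ 0.53880232 -0.17876895  0.08      ] [ 0.54307946 -0.17474454  0.08      ]
0.095 edge [ 0.52391721 -0.16414638  0.095     ] [ 0.5836552 -0.1858648  0.095    ] 1.3400916996951686 pointer [ 0.56237819 -0.18102351  0.095     ] [ 0.58399019 -0.1918111   0.095     ] 1.2258302675509474
0.1 edge [ 0.52031908 -0.16403575  0.1       ] [ 0.57896447 -0.18535694  0.1       ] 1.3400916996951682 pointer [ 0.55807662 -0.1806042   0.1       ] [ 0.57929333 -0.19119448  0.1       ] 1.225830267550946
0.105 edge [ 0.51672095 -0.16392512  0.105     ] [ 0.57427374 -0.18484908  0.105     ] 1.3400916996951686 pointer [ 0.55377504 -0.18018488  0.105     ] [ 0.57459647 -0.19057786  0.105     ] 1.2258302675509465
top first disc shifted [ 0.5462135  -0.18532604]
top first disc shifted [ 0.54491462 -0.18476812]
top first disc shifted [ 0.54361575 -0.18421019]
```

{"name": "jog_arm", "arguments": {"moves": [{"sx": -0.046, "sy": 0.001, "jaw": 0.085}, {"sx": -0.046, "sy": 0.001, "jaw": 0.085}, {"sx": -0.046, "sy": 0.001, "jaw": 0.085}, {"az": -0.18, "jaw": 0.085}, {"az": -0.18, "jaw": 0.085}, {"az": -0.18, "jaw": 0.085}, {"az": -0.18, "jaw": 0.085}, {"az": -0.18, "jaw": 0.085}]}}

```text
time: 9.18
tcp_pos: [0.5402, -0.1802, 0.2405]
eef_rot: [-0.0, -0.384, 0.923, 0.0]
contact_force: [-0.2, -0.3, 0.0]
gripper_width: 0.0844
grip_force: 0.0
```

{"name": "jog_arm", "arguments": {"moves": [{"az": -0.18, "jaw": 0.085}, {"az": -0.18, "jaw": 0.085}, {"az": -0.18, "jaw": 0.085}, {"az": -0.18, "jaw": 0.085}, {"az": -0.18, "jaw": 0.085}, {"az": -0.18, "jaw": 0.085}, {"az": -0.18, "jaw": 0.085}, {"az": -0.18, "jaw": 0.085}]}}

```text
time: 10.18
tcp_pos: [0.5402, -0.1802, 0.2405]
eef_rot: [0.0, 0.897, -0.441, -0.0]
contact_force: [-0.5, -0.1, -1.0]
gripper_width: 0.0847
grip_force: 0.0
```

{"name": "jog_arm", "arguments": {"moves": [{"az": -0.15, "jaw": 0.085}, {"az": -0.15, "jaw": 0.085}, {"az": -0.06, "jaw": 0.085}, {"jaw": 0.085}]}}

```text
time: 10.68
tcp_pos: [0.5402, -0.1804, 0.2406]
eef_rot: [0.0, 0.961, -0.277, -0.0]
contact_force: [-0.2, 0.1, 0.9]
gripper_width: 0.085
grip_force: 0.0
```

```bash
python3 - <<'E'
from h import *
import pickle
o=get_obs();print(o["joint_positions"])
from scipy.spatial.transform import Rotation as R
q=o["eef_rot"];M=R.from_quat([*q[1:],q[0]]).as_matrix();print(M[:,1],np.arctan2(M[1,1],M[0,1]))
s=snapshot("wrist");pickle.dump(s,open("w3.pkl","wb"));t=snapshot("scene");pickle.dump(t,open("s3.pkl","wb"))
print(fish(s,[.541,-.18,.107]),fish(s,[.532,-.255,.141]))
a=cv2.resize(s["pixels"][180:480,120:520,::-1],None,fx=2,fy=2,interpolation=cv2.INTER_CUBIC);print(a.shape)
cv2.imwrite("pics/w3.png",a)
E
```

```text
[-3.79294808e-02  2.94402573e-01 -1.38399694e-01 -9.27157346e-05
 -1.13869463e+00  1.04810048e+00]
[-5.31748720e-01 -8.46902133e-01  2.76809905e-04] -2.1314604234051937
[318.73294335 227.67423546] [425.76076694 193.8060626 ]
(600, 800, 3)
```

View pics/w3.png

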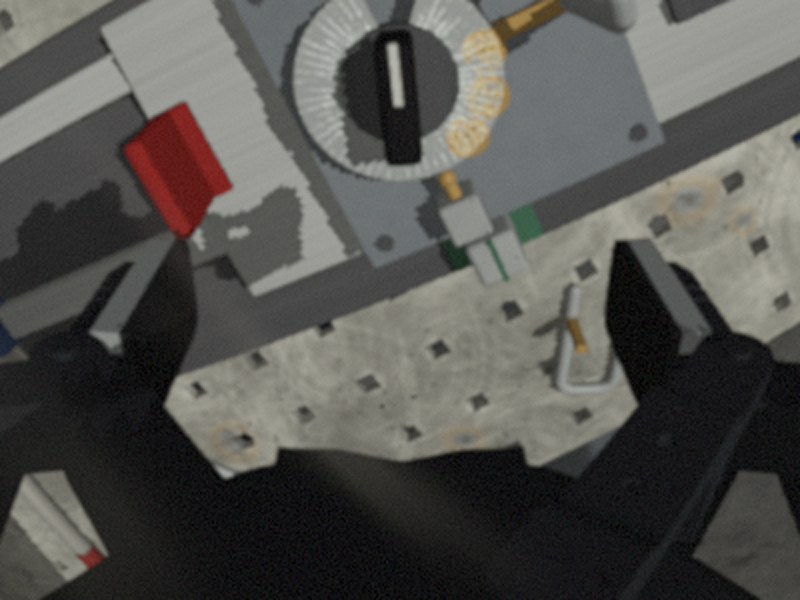

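The bar is seen clearly. Its top face corners are about (377,35), (408,32), (420,160) and (390,163) in the crop (2×, origin 120,180), and the pointer end is at the top.

```bash
python3 - <<'E'
from h import *
import pickle
from scipy.spatial.transform import Rotation as R
s=pickle.load(open("w3.pkl","rb"));o=get_obs();q=o["eef_rot"];M=R.from_quat([*q[1:],q[0]]).as_matrix()
for z in(.105,.116):
    c=[fishinv(s,120+u/2,180+v/2,z) for u,v in((377,35),(408,32),(420,160),(390,163))]
    m=np.mean(c,0);d=(c[0]+c[1])/2-(c[2]+c[3])/2
    a=np.arctan2(d[1],d[0]);print(z,m,np.linalg.norm(d),np.linalg.norm(c[0]-c[1]),"bar ang",a,"dial",-(a-(-np.pi/2-.118)))
    print("tool delta",M.T@(m-o["tcp_pos"]),"bar in tool",M.T@d)
    print("disc",(fishinv(s,120+293/2,180+80/2,z-.036)+fishinv(s,120+507/2,180+80/2,z-.036))/2)
    for f in((563,-5),(630,15)): print("bow?",fishinv(s,120+f[0]/2,180+f[1]/2,.146))
E
```

```text
0.105 [ 0.53902741 -0.1793742   0.105     ] 0.049419627330636325 0.011217112728130496 bar ang -0.46786991891317403 dial -1.2209264078817224
tool delta [-0.0014364  -0.00050176  0.13570135] bar in tool [ 4.92050750e-02 -4.59995108e-03 -2.47929483e-05]
disc [ 0.53704421 -0.17862763  0.069     ]
bow? [ 0.55051304 -0.24581357  0.146     ]
bow? [ 0.53398138 -0.26138586  0.146     ]
0.116 [ 0.54172219 -0.18108236  0.116     ] 0.04735287209260384 0.01074800707641519 bar ang -0.46786991891317486 dial -1.2209264078817217
tool delta [ 0.00174886 -0.00048663  0.12469982] bar in tool [ 4.71472924e-02 -4.40757867e-03 -2.37560939e-05]
disc [ 0.53948752 -0.18015761  0.08      ]
bow? [ 0.55051304 -0.24581357  0.146     ]
bow? [ 0.53398138 -0.26138586  0.146     ]
```

{"name": "jog_arm", "arguments": {"moves": [{"sx": 0.0017, "sy": -0.0005, "az": -0.09, "jaw": 0.04}, {"sz": 0.03, "jaw": 0.04}, {"sz": 0.03, "jaw": 0.04}, {"sz": 0.03, "jaw": 0.04}, {"sz": 0.025, "jaw": 0.04}, {"sz": 0.015, "jaw": 0.04}, {"sz": 0.006, "jaw": 0.04}, {"jaw": 0.04}]}}

```text
time: 11.78
tcp_pos: [0.5419, -0.1815, 0.1052]
eef_rot: [0.0, 0.972, -0.233, 0.0]
contact_force: [0.3, -0.7, -0.8]
gripper_width: 0.0403
grip_force: 0.0
```

{"name": "jog_arm", "arguments": {"moves": [{"jaw": 0}, {"jaw": 0}, {"jaw": 0}, {"jaw": 0}, {"jaw": 0}]}}

```text
time: 12.4
tcp_pos: [0.5424, -0.1815, 0.1061]
eef_rot: [-0.0, 0.972, -0.233, 0.001]
contact_force: [0.2, 1.3, 5.2]
gripper_width: 0.0128
grip_force: 62.3
```

```bash
python3 -c "
from station import *
print(get_obs()['moment'])"
```

```text
[ 0.21032258  0.06295904 -0.0303296 ]
```

{"name": "jog_arm", "arguments": {"moves": [{"az": 0.12, "jaw": 0}, {"az": 0.12, "jaw": 0}, {"az": 0.12, "jaw": 0}, {"az": 0.12, "jaw": 0}, {"az": 0.12, "jaw": 0}, {"az": 0.1, "jaw": 0}, {"jaw": 0}]}}

```text
time: 13.28
tcp_pos: [0.5415, -0.1823, 0.1061]
eef_rot: [0.001, 0.833, -0.553, 0.0]
contact_force: [-1.8, -2.0, 5.9]
gripper_width: 0.0132
grip_force: 62.5
```

```bash
python3 -c "
from station import *
print(get_obs()['moment'])"
```

```text
[-0.64845803  0.4483473  -0.06522426]
```

{"name": "jog_arm", "arguments": {"moves": [{"az": 0.12, "jaw": 0}, {"az": 0.12, "jaw": 0}, {"az": 0.12, "jaw": 0}, {"az": 0.1, "jaw": 0}, {"az": 0.06, "jaw": 0}, {"jaw": 0}, {"jaw": 0}]}}

```text
time: 14.15
tcp_pos: [0.5407, -0.1824, 0.1061]
eef_rot: [-0.001, -0.664, 0.748, 0.0]
contact_force: [-4.3, -1.3, 8.7]
gripper_width: 0.0133
grip_force: 62.7
```

```bash
python3 -c "
from station import *
o=get_obs();print(o['moment'],o['joint_positions'])"
```

```text
[-0.59932393  0.95076111 -0.01832104] [-0.04075101  0.43136061 -0.30775563  0.00178152 -0.83332874 -0.08025763]
```

{"name": "jog_arm", "arguments": {"moves": [{"jaw": 0.04}, {"jaw": 0.04}, {"jaw": 0.04}, {"sz": -0.03, "jaw": 0.04}, {"sz": -0.05, "jaw": 0.04}, {"sz": -0.05, "jaw": 0.085}, {"az": -0.18, "jaw": 0.085}, {"az": -0.18, "jaw": 0.085}]}}

```text
time: 15.15
tcp_pos: [0.5417, -0.1812, 0.2356]
eef_rot: [-0.001, 0.788, -0.615, 0.0]
contact_force: [-1.1, 0.2, -0.2]
gripper_width: 0.0852
grip_force: 0.0
```

{"name": "jog_arm", "arguments": {"moves": [{"az": -0.18, "jaw": 0.085}, {"az": -0.18, "jaw": 0.085}, {"az": -0.18, "jaw": 0.085}, {"az": -0.18, "jaw": 0.085}, {"az": -0.18, "jaw": 0.085}, {"az": -0.18, "jaw": 0.085}, {"az": -0.131, "jaw": 0.085}, {"jaw": 0.085}]}}

```text
time: 16.15
tcp_pos: [0.5415, -0.1813, 0.2347]
eef_rot: [-0.0, 0.998, -0.061, -0.0]
contact_force: [0.2, 0.7, 0.4]
gripper_width: 0.0846
grip_force: 0.0
```

```bash
python3 - <<'E'
from h import *
import pickle
s=snapshot("wrist");pickle.dump(s,open("w4.pkl","wb"));t=snapshot("scene");pickle.dump(t,open("s4.pkl","wb"))
a=s["pixels"]
c=np.array([.5412,-.182,0]);Y=np.array([.118,.993,0]);X=np.array([.993,-.118,0])
for n,p in(("pointer",c-Y*.018+[0,0,.116]),("bar",c+[0,0,.116]),("bow",c-Y*.075+[0,0,.146]),("bow-",c-Y*.075-X*.02+[0,0,.146]),("bow+",c-Y*.075+X*.02+[0,0,.146])):
    u,v=fish(s,p).round().astype(int);print(n,u,v)
u,v=fish(s,c+[0,0,.116]).round().astype(int)
h=a.max(2).astype(int)
print("dial 3px grid");print(h[v-21:v+22:3,u-45:u+46:3])
u,v=fish(s,c-Y*.075+[0,0,.146]).round().astype(int)
print("bow");print(h[v-30:v+31:4,u-24:u+25:2])
E
```

```text
pointer 347 235
bar 321 235
bow 439 248
bow- 436 277
bow+ 442 218
dial 3px grid
[[159 153 151 149  82  70  69  73  72  72  70  71  72  72  75  74  69  73
   72  71  72  74  70  71 127 148 136  89  63  64  62]
 [155 165 171 158  98  66  70  69  69  72  68  67  70  67  68  71  70  69
   69  66  69  66  69  70  95 119  97  59  64  82  99]
 [ 94  91  83  84  71  22  24  24  16  14  15   5  16  17   6  22  21  17
   14  14  14   2  16   0  48 114  81  62  63 118 155]
 [ 84  85  82  87  60  20   4   6   0   5  11  23   8   4   1  15   1   8
    7  12   8  12  22  18  14  98  65  67  63 119 153]
 [ 83  87  83  87  42  11   8  15  10  21  17  19  17  24  10  10   9  15
   15  19  15  14  24  18  11  97 117 102  65 115 145]
 [ 84  82  83  83  19  25  23  26  25  22  23  21  24  21  18  20 
[... 2209 characters left out ...]
61 161 159 159 162 158 160 160 160 157
  154 153 155 153 152 153 153]
 [117 118 115 115 114 116 137 161 160 163 159 160 159 159 158 158 159 161
  159 158 159 159 160 158 159]
 [115 115 114 115 117 115 142 156 156 159 158 157 158 157 153 157 156 157
  158 156 158 155 157 156 158]
 [118 114 114 111 111 118 146 157 156 153 157 156 156 156 154 156 155 155
  155 155 156 155 156 154 153]
 [118 118 116 114 113 124 153 157 157 157 156 155 157 155 156 154 155 157
  153 154 155 155 156 155 154]
 [117 117 114 116 113 126 153 153 153 155 153 153 153 152 153 154 150 152
  153 152 154 153 152 150 152]
 [116 115 117 115 115 141 160 159 158 159 158 159 160 158 161 159 158 160
  158 158 159 159 157 159 158]]
```

The pointer is aligned with the rail's -y, so the dial is in the open notch. The bow needs a wider numeric look.

```bash
python3 - <<'E'
from h import *
import pickle
s=pickle.load(open("w4.pkl","rb"));h=s["pixels"].max(2).astype(int)
print("u 380.. step3")
for v in range(150,340,5): print(v,"".join("%3d"%(x//10) for x in h[v,380:540:4]))
E
```

```text
u 380.. step3
150  11 11 11 11 11 11 12 12 11 12 12 12 11 12 16 17 17 16 13  8  7  8  7  8 10 10 11 13 14 16 17 17 17 17 17 17 15  7  6  4
155  11 12 11 11 11 11 11 11 12 11 11 12 12 12 17 17 17 17 14  6  8  8  8  8  8  8  8  8  8 12 17 17 17 16 16 17 16 17 17 12
160  11 11 11 11 11 11  9  7  6  5 11 11 12 12 17 17 17 17 14  6  8  8  8  8  8  8  8  7  8 13 17 17 17 17 17 16 16 16 16 11
165  11 11 10  6  6  6  6  6  7  7  6  7  8 11 17 17 16 17 16  5  7  8  8  7  8  8  8  7  8 14 17 17 17 17 17 17 16 16 16 11
170   6  6  6  6  6  6  6  6  6  6  7  7  7  7  7  8 13 17  9  4  7  8  7  8  8  8  8  8  7 15 16 16 16 16 16 16 16 16 16 13
175   6  6  5  7 11 11 12 11 11 11  8  6  6  7  7  7  9 11  9  4  7  8  8  7  8  8  8  8  8  9 14 14  5  4  4  5  3  5  8  5
180  11 11 10  8  8 11 10  9 11 11 11 10 10  7  6  7 10 13 13  4  6  8  5  2  2  3  7  8  7  8  8  9  3  3  3  3  4  7 14  8
185  11 11  7  6 12 15 15 15 15 15 15 15 15 15 15  7 10 14 14 15 15 15 15 15 15 15 14 14 14 13 13 12 12 11 10  9  8  9 13  8
190  12 11  6  6 12 15 15 15 15 15 15 15 15 15 15 10 10 13 14 15 15 15 15 15 15 15 10 
[... 2963 characters left out ...]
  6  7  7  7  5  6  7  7  6  7  7  6  6  7  7  7  7  7  7  7 14 15 15 15 16
315   6  6  7  7  6  7  7  7  6  6  7  5  1  1  1  1  6  7  7  4  1  3  9 10 11 13 14 14 15 15 15 15 13  9 13 13 14 14 16 16
320  14 14 13 13 14 15 16 14 16 16 16  9  1  1  1  1  2  7  7  7  3  1  7 15 15 15 16 16 16 16 16 14  8  7 12 14 14 15 14 14
325  17 15 14 14 14 14 15 15 15 15 16  5  0  0  1  1  1  4  7  7  7  3  1  7 10 14 16 16 15 15 14 14 14 14 14 14 14 15 15 15
330  16 16 14 13 14 15 14 13 11 11 13  2  2  2  2  2  1  1  5  7  7  7  2  1 10 14 16 16 16 15 16 15 15 14 14 14 14 14 14 15
335  16 16 15 10  7  9 13 13 13 12 13  1  1  1  1  1  1  1  1  6  6  7  6  2  0 14 16 15 15 15 15 14 14 14 14 14 14 14 14 14
```

The bow spans v≈172–252 at u≈447, about 22 mm further along +x than the dial line. This fits, since the -x leg's foot points at the dial. Next I compute the grasp.

```bash
python3 - <<'E'
from h import *
import pickle
from scipy.spatial.transform import Rotation as R
s=pickle.load(open("w4.pkl","rb"));o=get_obs();q=o["eef_rot"];M=R.from_quat([*q[1:],q[0]]).as_matrix()
a,b=fishinv(s,446,172,.143),fishinv(s,444,252,.143);print(a,b,np.linalg.norm(a-b),M.T@((a+b)/2-o["tcp_pos"]), M.T@(np.array([.554,-.259,.141])-o["tcp_pos"]))
E
```

```text
[ 0.58004076 -0.26379495  0.143     ] [ 0.52798987 -0.26071601  0.143     ] 0.05214187328352149 [0.02226455 0.07876873 0.09178336] [0.02185464 0.07553936 0.09378374]
```

{"name": "jog_arm", "arguments": {"moves": [{"sx": 0.011, "sy": 0.039, "jaw": 0.05}, {"sx": 0.011, "sy": 0.038, "jaw": 0.05}, {"jaw": 0.05}, {"sz": 0.03, "jaw": 0.05}, {"sz": 0.03, "jaw": 0.05}, {"sz": 0.02, "jaw": 0.05}, {"sz": 0.012, "jaw": 0.05}, {"sz": 0.006, "jaw": 0.05}]}}

```text
time: 17.25
tcp_pos: [0.5542, -0.2602, 0.1367]
eef_rot: [0.0, 0.998, -0.06, -0.0]
contact_force: [-0.2, -0.4, 0.5]
gripper_width: 0.0502
grip_force: 0.0
```

{"name": "jog_arm", "arguments": {"moves": [{"jaw": 0}, {"jaw": 0}, {"jaw": 0}, {"jaw": 0}, {"jaw": 0}]}}

```text
time: 17.88
tcp_pos: [0.5547, -0.2608, 0.1379]
eef_rot: [0.0, 0.998, -0.06, 0.001]
contact_force: [-0.5, 0.5, 4.3]
gripper_width: 0.0076
grip_force: 58.6
```

```bash
python3 -c "
from station import *
o=get_obs();print(o['moment'])"
```

```text
[ 0.02595674  0.03217687 -0.01546459]
```

{"name": "jog_arm", "arguments": {"moves": [{"sz": -0.004, "jaw": 0}, {"sz": -0.004, "jaw": 0}, {"sz": -0.004, "jaw": 0}, {"jaw": 0}]}}

```text
time: 18.38
tcp_pos: [0.5543, -0.2605, 0.1492]
eef_rot: [0.0, 0.998, -0.06, 0.0]
contact_force: [0.9, 0.5, -1.6]
gripper_width: 0.0081
grip_force: 58.7
```

```bash
python3 -c "
from station import *
o=get_obs();print(o['moment'],o['tcp_pos'])"
```

```text
[-0.01904423 -0.04773777  0.06097032] [ 0.55426396 -0.2605409   0.14924636]
```

Only the shackle's weight shows in the force, so it is rising freely.

{"name": "jog_arm", "arguments": {"moves": [{"sz": -0.008, "jaw": 0}, {"sz": -0.015, "jaw": 0}, {"sz": -0.02, "jaw": 0}, {"sz": -0.025, "jaw": 0}, {"sz": -0.025, "jaw": 0}, {"sz": -0.02, "jaw": 0}, {"sz": -0.01, "jaw": 0}, {"jaw": 0}]}}

```text
time: 19.38
tcp_pos: [0.5544, -0.2606, 0.273]
eef_rot: [0.0, 0.998, -0.06, 0.001]
contact_force: [-1.2, -0.7, -1.4]
gripper_width: 0.0083
grip_force: 58.8
```

{"name": "jog_arm", "arguments": {"moves": [{"jaw": 0}, {"jaw": 0}, {"jaw": 0}, {"jaw": 0}]}}

```text
time: 19.88
tcp_pos: [0.5541, -0.2605, 0.2717]
eef_rot: [-0.0, 0.998, -0.06, -0.0]
contact_force: [-0.2, -0.5, -1.8]
gripper_width: 0.0079
grip_force: 58.8
```

```bash
python3 - <<'E'
from h import *
import pickle
s=snapshot("wrist")
h=s["pixels"].max(2).astype(int)
# is the pointer still along the rail (expected dial place)?
c=np.array([.540,-.182,0]);Y=np.array([.118,.993,0])
for d in(.006,.012,.018,-.012): 
    u,v=fish(s,c-Y*d+[0,0,.116]).round().astype(int); print(d,u,v,h[v-9:v+10:3,u] if 0<=u<640 and 0<=v<480 else None)
t=snapshot("scene")["pixels"].astype(int)
import sys
# shackle left seat: compare scene images around bow start and now
p=np.array([.554,-.259,0])
s0=pickle.load(open("s4.pkl","rb"))
for z in(.11,.141,.2,.26): 
    u,v=w2px(s0,p+[0,0,z]).round().astype(int);print(z,u,v,t[v,u-24:u+25:4].max(1))
E
```

```text
0.006 235 249 [ 23  27  27 163 141  21  35]
0.012 242 249 [ 17  26  30 163 140  14  45]
0.018 249 249 [  7  25  32 158 145  22  83]
-0.012 214 248 [12 11 14 20 18  9 70]
0.11 393 174 [128 134 137 143 145 142 123 153 146 122 105 100  90]
0.141 394 161 [109 106 114 102  89 103 100  99  98  99  98  98  69]
0.2 395 134 [103 102 103 101  98  90  88  98 100  64 101 102  82]
0.26 397 106 [ 79  96  96  96  94  77  84  64  96  97 101 101 102]
```

```bash
python3 -c "
from station import *
print(close_job())"
```

```text
the job is handed in; nothing more can be done
None
```

I slid the carrier into its station, turned the dial to the open notch, pulled the shackle up about 13 cm and still hold it in the gripper; the job is handed in at about 20 s and no verdict was printed.

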